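Draw a sample and set the photometer's filter slide in its ball catch

ROBOT

A 6-joint arm with a two-finger parallel gripper is mounted at the origin on the work surface. World frame = base frame: x ahead of the robot, y to its left, z up, the work surface at z = 0. Lengths are in m, angles in rad, forces in N, time in s.
With the tool pointing down it reaches from about 0.325 to 0.75 m from the base axis. Payload 7.6 kg.
Tool frame: the origin (TCP) lies at the very end of the fingers, on their centre line; the grasp point (between the pads) lies 19 mm behind it; z points along the fingers, y is the line along which they close (so a half turn about z gives the same grasp; the last joint's range is limited). The gripper opens to 85 mm and grips with 20 to 120 N. Pads are 22 mm wide; open, the fingers measure 114 mm over their backs; the gripper's body (76 mm by 85 mm) begins 54 mm behind the grasp point. The pads swing forward as they close: fully open they stand 13 mm farther back than shut.
Start: joints at [1.08, 0.052, 1.401, -0, 1.689, -0.07], TCP at [0.214, 0.479, 0.231] pointing down, gripper open.
Joint ranges: [-2.9, 2.9], [-0.91, 2.17], [0.12, 2.37], [-1.06, 4.2], [0.26, 2.73], [-2.93, 2.93]. Speed limits (rad/s): [2.57, 2.57, 3.01, 3.14, 3.14, 3.14].

INTERFACE

Orientations are given as [roll, pitch, yaw] about the fixed x, y, z axes, in that order (R = Rz(yaw) Ry(pitch) Rx(roll)).
In Python, from bench import r gives the robot as it stands. The module is installed in compiled form; this text tells all that it offers.
- The arm moves only by the tool jog_arm, never from a script. Its argument "deltas" is text: rows parted by semicolons, each of 5 numbers parted by spaces: the closure, from -1 (fully open) to 1 (shut), then the shift along the world's x, y, z in m, then the turn about the world's z in rad. A call has 1 to 20 rows; each row is the pose to reach, as a shift and turn from the pose commanded when the call began; what a row does not reach only later rows make up. A row lasts 1/12 s, in which the tool goes at most 41.7 mm and 7.16 degrees, less where a joint would pass 70% of its speed; a pose out of reach is approached as far as the arm can. A call with a gripper value outside its range is refused whole. The fingers move at their own pace and stop on an object; the grip force is fixed at half the most. Time passes only in rows, so rows that repeat a pose let the fingers close. It gives the time, the measured TCP pose, the force, the opening and the grip force at its end, in the units of the state.
- r.state(): the state, without advancing time (a new reading comes with each control period).
- r.grab_frame(name): name is "scene" or "top" or "wrist"; returns the picture (420x560x3 uint8, blue, green, red); there is no depth.
- r.calibration(name): a dict with "camera_matrix" (3x3 intrinsics, pixels), "T" (4x4, takes a point from camera to world coordinates); the wrist camera has in their place "mount" (4x4, takes a point from camera to tool coordinates, whose origin is the TCP and whose axes are the flange's). Camera axes: x right, y down, z forward; pixel columns grow to the right and rows downward; lengths in m; the calibration is good to about 2 mm. A picture is of the moment at which its call begins: read the wrist's pose just before it. calibration takes no time and is no camera call.
- r.close_job(): hands the job in; it is judged then, once.
The state is a dict: "t": time; "joints": joint angles; "qd": joint speeds; "joint_torque": joint torques, N m; "position": TCP position; "tool_rot": TCP orientation; "wrist_force": force on the tool from outside, world axes, zero at the start; "torque": the same for the moment, N m; "gripper_width": opening from 0.0 (shut) to 1.0 (fully open); "grasp_force": force on a finger pad.
Only numpy, scipy, OpenCV 4.12 (cv2) and the standard library are available. Lean on these libraries where they do the work, as an engineer would, in place of code of your own. Each camera call takes 0.05 s, during which the arm holds its last target. There are 200 camera calls.

TASK

Take a reading on the flow photometer: press the sipper pump's spring pedal down to its stop to draw the sample, let it come right back up, then grip the black knob of the filter slide and draw the slide along its rail towards the ball catch until you feel the ball click into the notch, without running on past it. The program finishes while still gripping the knob, with the slide at rest in the notch. Leave everything else on the bench where it is.

Things in the scene. Friction and masses are not known exactly. Their poses are not given: they have to be found in the camera images.
- photometer: Instrument fixed to the bench: grey base plate 200 x 300 x 14 mm, steel rail along its y axis; on the far (+x) side a fork-shaped white and grey optical head, 80 mm wide, 97 mm high, near face 55 mm from the rail's centre line. Origin: on the bench below the middle of the rail; +x away from the robot, +y along the rail (the way the slide is drawn), z up.
- carriage: The filter slide: an aluminium block 50 (across the rail) x 60 x 25 mm, top 55.5 mm above the bench, with a glass filter strip on its far side and a black knob on top. Origin: centre of the block's underside, 30.5 mm above the bench, on the rail's centre line; axes parallel to the photometer's. Starts near the -y end; photometer y from -75 to +75 mm, friction about 1 N, stays where left.
- knob_top (a point): Centre of the top face of the black square upright knob on the middle of the slide, 18 x 18 mm and 45 mm tall (55.5 to 100.5 mm above the bench), faces square to the photometer's axes, on the rail's centre line (photometer x = 0). Free on all sides; grip its upper 30 mm from above, across either pair of faces.
- catch: Ball catch: dark steel block 30 x 26 x 30 mm with a round brass screw on its robot side, clamped somewhere along the ledge in front of the rail, its centre 50 mm in front (-x) of the rail's centre line, top 58.5 mm above the bench. Origin: centre of its underside; axes parallel to the photometer's. A spring-loaded ball, 8 mm across, in its far face bears on the slide.
- notch (a point): Notch between two small upright ridges mid-way on the slide's front face, same y as the knob. Ball seated: knob centre and catch centre at equal photometer y. From 12 mm before, the ball resists (about 6 N, fading to nothing at 5.5 mm), then pulls the slide in. Seated it resists 5 N either way, fading out at 5.5 mm, where it slips out. Point: photometer x = -25 mm, 42.5 mm above the bench.
- sipper: Sipper pump fixed to the bench: dark base plate 170 x 90 x 12 mm; grey pump block 50 x 80 mm, 62 mm high, at its far (+x) end (fittings on top reach 102 mm); the pedal in front of it, rising towards the robot. Origin: on the bench under the middle of the base plate; +x from the pedal's free end to the pump block, z up.
- pedal (a joint): Angle of the pedal, rad: 0 up at rest, 0.30 down at its stop (level). A spring holds it up and brings it back: at the pad about 3 N to start it, about 9 N at the stop. The hinge lies across the pump (along its y axis) at sipper x = +24 mm, 44 mm above the bench.
- pedal_pad (a point): Centre of the top face of the black rubber pad (38 x 52 mm) at the free end of the steel pedal plate (110 x 56 mm), 82 mm before the hinge. 78 mm above the bench with the pedal up, sloping 0.30 rad down towards the hinge; at the stop it is level, 52 mm above the bench (26 mm lower) and 6 mm farther from the hinge.
- vial: Bystander: amber glass vial with white cap, 28 mm diameter, 60 mm tall, between pump and photometer. Origin: centre of its underside.
- flask: Bystander: conical glass flask, 72 mm diameter at the foot, 110 mm tall. Origin: centre of its underside.
- dish: Bystander: closed clear dish, 90 mm diameter, 16 mm tall. Origin: centre of its underside.
- wash_bottle: Bystander: white plastic bottle with orange cap, 66 mm diameter, 170 mm tall. Origin: centre of its underside.
- marker: Bystander: white marker pen lying on the bench, 14 mm thick, about 120 mm long. Origin: its underside, midway.
Things that resemble listed ones, but are neither listed nor needed, are in the scene too. Of the things that look like the sipper, the largest one is meant.

How it is judged:
By the outcome, as a careful person would: the job done as asked, in the order asked, and still so for the second after the job is handed in, while the arm keeps its last pose, push and grip.
It also fails if it takes over 56 s, if anything falls off the work surface, if the arm or the gripper's body presses on something with over 40 N, if the wrist force passes 120 N, or if a joint passes its speed limit or range.

## Working session

There is one attempt and no reset: what is moved stays moved. The work goes in short steps, Python scripts to look and compute and a tool call to move; the robot and the scene stay as the last step left them, time stands still between calls to the robot, and variables do not carry over. Pictures are saved under pics/ and viewed, at most 10 in all, crops included, and the job is handed in when it is done.

Besides the shell and the picture viewer there is one more tool, called as name(argument=value, ...) on one line, values as JSON. jog_arm: Moves the arm, as the interface text tells. Its arguments: {"type":"object","properties":{"deltas":{"type":"string"}},"required":["deltas"]}

```bash
mkdir -p pics
python3 - <<'E'
from bench import r
import cv2, numpy as np
s=r.state();print(s['t'],s['position'],s['tool_rot'],s['wrist_force'],s['gripper_width'])
for n in("scene","top"):
    im=r.grab_frame(n);cv2.imwrite(f"pics/{n}0.png",im)
    c=r.calibration(n);print(n,np.round(c["camera_matrix"],1).tolist(),np.round(c["T"],3).tolist())
print(r.calibration("wrist"))
E
```

```text
0.0 [0.21429974 0.47894418 0.23048546] [-3.14004332e+00 -9.03163457e-05  2.72077578e+00] [-0.41016655  0.27660769 -0.0340714 ] 0.9996416728585912
scene [[445.2, 0.0, 282.6], [0.0, 445.2, 204.8], [0.0, 0.0, 1.0]] [[0.258, 0.619, -0.742, 1.522], [0.966, -0.177, 0.189, -0.269], [-0.014, -0.766, -0.643, 0.957], [0.0, 0.0, 0.0, 1.0]]
top [[482.2, 0.0, 277.7], [0.0, 482.2, 215.3], [0.0, 0.0, 1.0]] [[0.022, -0.996, 0.082, 0.457], [-1.0, -0.022, -0.004, -0.027], [0.006, -0.082, -0.997, 1.359], [0.0, 0.0, 0.0, 1.0]]
{'camera_matrix': array([[332.15306604,   0.        , 277.25818511],
       [  0.        , 332.15306604, 206.10802724],
       [  0.        ,   0.        ,   1.        ]]), 'mount': array([[ 2.58677675e-03, -9.53143254e-01, -3.02508256e-01,
         7.85946323e-02],
       [ 9.99996641e-01,  2.41648270e-03,  9.37210397e-04,
        -2.03098176e-04],
       [-1.62289802e-04, -3.02509664e-01,  9.53146304e-01,
        -1.42102679e-01],
       [ 0.00000000e+00,  0.00000000e+00,  0.00000000e+00,
         1.00000000e+00]])}
```

View pics/top0.png

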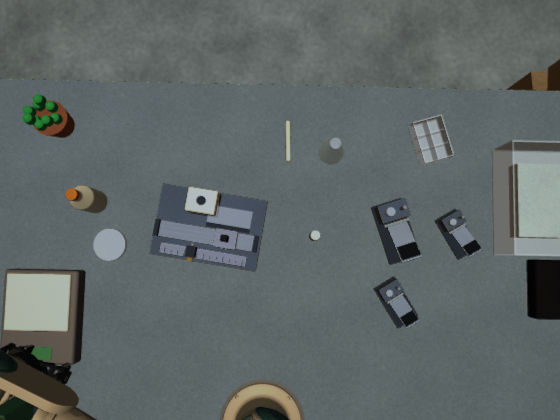

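View pics/scene0.png

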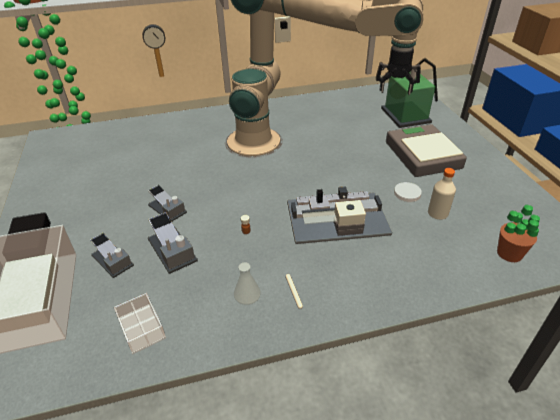

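The top view shows the photometer around (210,228), with the knob near (225,238) and the catch near (191,252). The largest sipper is at (397,230), with its pad near (408,253). I'll enlarge both regions.

```bash
cat > h.py <<'E'
import numpy as np
from bench import r
def ray(n,uv,T=None):
    c=r.calibration(n);T=c["T"] if T is None else T
    d=np.linalg.solve(c["camera_matrix"],[*uv,1.]);return T[:3,3],T[:3,:3]@d
def onz(n,uv,z,T=None):
    o,d=ray(n,uv,T);return o+d*(z-o[2])/d[2]
E
python3 - <<'E'
import cv2, numpy as np
im=cv2.imread("pics/top0.png")
a=im[175:280,145:275];b=im[190:270,365:425]
A=cv2.resize(a,None,fx=4,fy=4,interpolation=2);B=cv2.resize(b,None,fx=4,fy=4,interpolation=2)
o=np.zeros((420,760+1,3),np.uint8);o[:420,:520]=A;o[:320,521:761]=B
cv2.imwrite("pics/crop0.png",o)
from h import onz
for nm,uv,z in[("knob",(225,238),.1005),("catch",(191,252),.0585),("pad",(408,252),.078),("headhole",(201,200),.097),("dish",(110,245),.016)]:print(nm,onz("top",uv,z).round(4))
E
```

```text
knob [0.4975 0.1039 0.1005]
catch [0.4593 0.1984 0.0585]
pad [ 0.4717 -0.3798  0.078 ]
headhole [0.596  0.1704 0.097 ]
dish [0.4738 0.4309 0.016 ]
```

View pics/crop0.png

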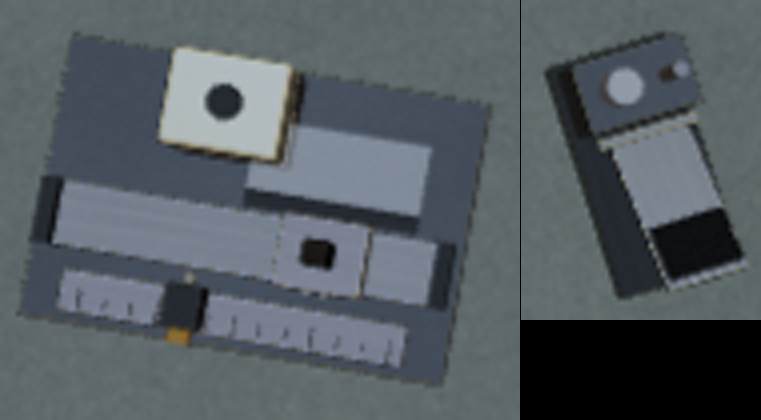

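Run:
```python
import numpy as np
from h import onz
f=lambda u,v:(145+u/4-.4,175+v/4-.4)
g=lambda u,v:(365+(u-521)/4-.4,190+v/4-.4)
P=[onz("top",f(*q),.014)[:2] for q in[(72,33),(492,103),(443,386),(20,315)]]
for i in range(4):
    d=P[i]-P[i-3 if i==3 else i+1];print("plate",P[i].round(4),np.linalg.norm(d).round(3),np.degrees(np.arctan2(d[1],d[0])).round(1))
c=np.mean(P,0);print("phot",c)
yd=(P[0]-P[1]+P[3]-P[2]);yd/=np.linalg.norm(yd);xd=np.array([yd[1],-yd[0]])
print("yaw",np.arctan2(xd[1],xd[0]))
for n,q,z in[("knob",(317,254),.1005),("catch",(184,305),.0585)]:
    p=onz("top",f(*q),z)[:2];print(n,p,"in phot",(p-c)@xd,(p-c)@yd)
pad=onz("top",g(697,243),.078);print("pad",pad)
a,b=[onz("top",g(*q),.012)[:2] for q in[(545,70),(620,298)]]
d=a-b;print("sipper yaw",np.arctan2(d[1],d[0]),np.linalg.norm(d))
a=onz("top",g(630,90),.102);d=(a-pad)[:2];print(np.arctan2(d[1],d[0]),np.linalg.norm(d))
a,b=[onz("top",g(*q),.08)[:2] for q in[(652,235),(734,208)]]
d=b-a;print("pad width",np.linalg.norm(d),np.arctan2(d[1],d[0])+np.pi/2)
```

```text
plate [0.6512 0.2928] 0.299 81.8
plate [ 0.6084 -0.0032] 0.2 -8.4
plate [0.4105 0.0261] 0.298 -98.2
plate [0.4531 0.3207] 0.2 172.0
phot [0.5308132  0.15909629]
yaw -0.14375631574358164
knob [0.49715548 0.10689545] in phot -0.025832152599751166 -0.05648424081760927
catch [0.46233525 0.19955164] in phot -0.07356728569485926 0.03022778578297386
pad [ 0.47612599 -0.38141871  0.078     ]
sipper yaw 0.32418010208607295 0.1669095918645771
0.4733588773405287 0.1108364717579198
pad width 0.05766747427198791 0.33677888084387164
```

Everything fits the stated sizes: the plate measures 0.2 x 0.3 m, the photometer yaw is -0.144, and the catch sits about 48 mm in front of the knob line. Next I'll go above the pedal with the fingers shut.

jog_arm(deltas="1 0.2 -0.28 0.02 0.28;1 0.2 -0.28 0.02 0.28;1 0.2 -0.28 0.02 0.28;1 0.2 -0.28 0.02 0.28;1 0.2 -0.28 0.02 0.28;1 0.2 -0.28 0.02 0.28;1 0.2 -0.28 0.02 0.28;1 0.2 -0.28 0.02 0.28;1 0.262 -0.86 0 0.28;1 0.262 -0.86 0 0.28;1 0.262 -0.86 0 0.28;1 0.262 -0.86 0 0.28;1 0.262 -0.86 0 0.28;1 0.262 -0.86 0 0.28;1 0.262 -0.86 0 0.28;1 0.262 -0.86 0 0.28;1 0.262 -0.86 0 0.28;1 0.262 -0.86 0 0.28;1 0.262 -0.86 0 0.28;1 0.262 -0.86 0 0.28")

```text
t: 1.77
position: [0.4639, -0.2838, 0.2339]
tool_rot: [3.141, -0.0, 3.0]
wrist_force: [0.9, 0.4, 0.1]
gripper_width: 0.003
grasp_force: 0.0
```

jog_arm(deltas="1 0 0 0 0;1 0 0 0 0;1 0 0 0 0")

```text
t: 2.02
position: [0.4642, -0.2813, 0.234]
tool_rot: [3.141, -0.001, 3.001]
wrist_force: [0.3, 0.8, -0.9]
gripper_width: -0.0
grasp_force: 0.0
```

jog_arm(deltas="1 0.012 -0.1 -0.06 0;1 0.012 -0.1 -0.06 0;1 0.012 -0.1 -0.06 0;1 0.012 -0.1 -0.06 0;1 0.012 -0.1 -0.06 0;1 0.012 -0.1 -0.06 0")

```text
t: 2.52
position: [0.477, -0.3803, 0.1756]
tool_rot: [-3.141, 0.001, 3.002]
wrist_force: [0.2, 0.3, -0.0]
gripper_width: 0.002
grasp_force: 0.0
```

```bash
cat >> h.py <<'E'
from scipy.spatial.transform import Rotation as R
def wT(s):
    T=np.eye(4);T[:3,:3]=R.from_euler("xyz",s["tool_rot"]).as_matrix();T[:3,3]=s["position"]
    return T@r.calibration("wrist")["mount"]
E
python3 - <<'E'
from h import *
import cv2
s=r.state();np.save("T1.npy",wT(s));im=r.grab_frame("wrist");cv2.imwrite("pics/w1.png",im);print(s["position"],s["wrist_force"])
E
```

```text
[ 0.47699077 -0.38031245  0.17557044] [ 0.16394869  0.27114732 -0.02898656]
```

View pics/w1.png

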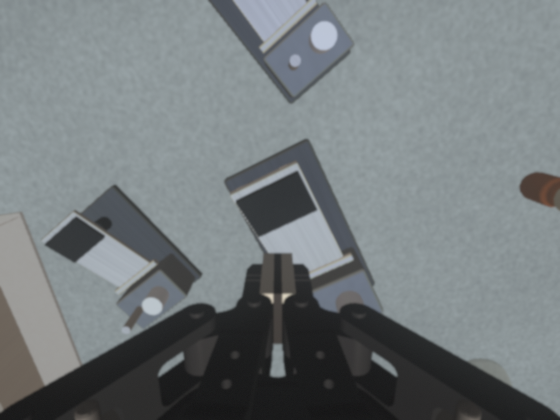

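The wrist view shows the pad with corners near (235,203), (300,171), (316,210) and (253,237), centred near (276,204). The finger tips are at (278,255).

Run:
```python
from h import *
import cv2
T=np.load("T1.npy");im=cv2.imread("pics/w1.png")
m=(cv2.cvtColor(im,6)<62).astype(np.uint8);m[250:]=0;m[:,:225]=0;m[:160]=0;m[:,325:]=0
m=cv2.morphologyEx(m,cv2.MORPH_OPEN,np.ones((5,5)))
c=max(cv2.findContours(m,0,2)[0],key=cv2.contourArea);rc=cv2.minAreaRect(c);print(rc,cv2.contourArea(c))
print("pad",onz("wrist",rc[0],.078,T))
b=cv2.boxPoints(rc);P=np.array([onz("wrist",q,.078,T)[:2] for q in b])
print(P.round(4),[np.linalg.norm(P[i]-P[i-1]).round(4) for i in range(4)])
K=r.calibration("wrist")["camera_matrix"]
```

```text
((275.7786560058594, 204.54257202148438), (40.739463806152344, 65.68258666992188), 64.17900848388672) 2472.5
pad [ 0.47326456 -0.38057435  0.078     ]
[[ 0.4662 -0.4088]
 [ 0.4505 -0.3621]
 [ 0.4804 -0.3521]
 [ 0.4975 -0.4002]] [np.float64(0.0325), np.float64(0.0493), np.float64(0.0315), np.float64(0.0511)]
```

jog_arm(deltas="1 -0.004 -0.001 -0.03 0;1 -0.004 -0.001 -0.06 0;1 -0.004 -0.001 -0.08 0;1 -0.004 -0.001 -0.09 0;1 -0.004 -0.001 -0.095 0;1 -0.005 -0.001 -0.1 0;1 -0.006 -0.002 -0.105 0;1 -0.007 -0.002 -0.109 0;1 -0.008 -0.002 -0.113 0;1 -0.009 -0.003 -0.117 0;1 -0.01 -0.003 -0.12 0;1 -0.01 -0.003 -0.12 0;1 -0.01 -0.003 -0.12 0")

```text
t: 3.65
position: [0.4676, -0.3851, 0.0558]
tool_rot: [-3.14, 0.004, 3.001]
wrist_force: [3.4, 1.8, 6.6]
gripper_width: -0.002
grasp_force: 3.1
```

jog_arm(deltas="1 0 0 -0.002 0;1 0 0 -0.003 0;1 0 0 -0.004 0;1 0 0 -0.004 0;1 0 0 -0.004 0")

```text
t: 4.07
position: [0.4673, -0.3852, 0.0521]
tool_rot: [-3.14, 0.003, 3.001]
wrist_force: [1.5, 2.5, 8.0]
gripper_width: 0.0
grasp_force: 3.7
```

jog_arm(deltas="1 0 0 -0.001 0;1 0 0 -0.002 0;1 0 0 -0.002 0;1 0 0 -0.002 0")

```text
t: 4.4
position: [0.4673, -0.3854, 0.0516]
tool_rot: [-3.14, 0.003, 3.001]
wrist_force: [-2.9, 5.1, 17.2]
gripper_width: 0.001
grasp_force: 8.2
```

The force jumped from 8 to 17 N with z staying near 0.052, so the pedal is at its stop. I'll lift and move over to the knob.

jog_arm(deltas="1 0.001 0.000 0.007 0;1 0.003 0.001 0.015 0;1 0.005 0.002 0.024 0;1 0.006 0.002 0.034 0;1 0.006 0.002 0.06 0;1 0.006 0.002 0.1 0;1 0.006 0.002 0.14 0;1 0.006 0.002 0.14 0;-1 0.03 0.49 0.15 0;-1 0.03 0.49 0.15 0;-1 0.03 0.49 0.15 0;-1 0.03 0.49 0.15 0;-1 0.03 0.49 0.15 0;-1 0.03 0.49 0.15 0;-1 0.03 0.49 0.15 0;-1 0.03 0.49 0.15 0;-1 0.03 0.49 0.15 0;-1 0.03 0.49 0.15 0;-1 0.03 0.49 0.15 0;-1 0.03 0.49 0.15 0")

```text
t: 6.07
position: [0.4957, 0.1084, 0.1983]
tool_rot: [3.141, -0.0, 3.002]
wrist_force: [0.3, -0.2, -0.2]
gripper_width: 1.003
grasp_force: 0.0
```

jog_arm(deltas="-1 0 0 0 0;-1 0 0 0 0;-1 0 0 0 0")

```text
t: 6.32
position: [0.4962, 0.1049, 0.1981]
tool_rot: [-3.141, -0.001, 3.001]
wrist_force: [0.8, -1.0, 0.4]
gripper_width: 1.004
grasp_force: 0.0
```

Run:
```python
from h import *
import cv2
s=r.state();np.save("T2.npy",wT(s));im=r.grab_frame("wrist");print(s["position"],s["tool_rot"],s["wrist_force"],s["gripper_width"])
t=r.grab_frame("top");cv2.imwrite("pics/top2.png",t);cv2.imwrite("pics/w2.png",im)
t0=cv2.imread("pics/top0.png");print("diff sipper",cv2.absdiff(t,t0)[190:270,365:425].max())
```

```text
[0.49618315 0.10492611 0.19810733] [-3.14112258e+00 -6.00612651e-04  3.00092304e+00] [ 0.80575945 -1.02559976  0.35234411] 1.003533224173751
diff sipper 4
```

View pics/w2.png

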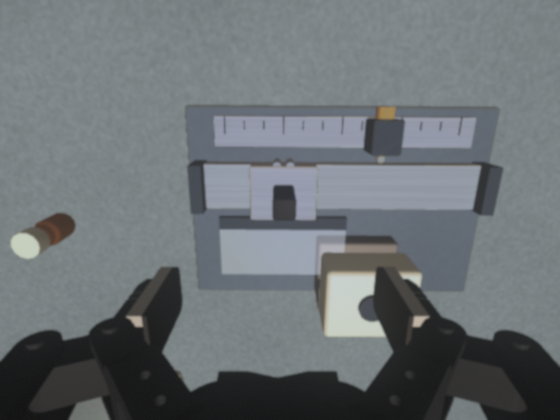

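The pedal is back up: the sipper region matches the first top picture. The wrist view shows the knob with its top face around (284,208), the notch ridges at (277,164) and (290,164), the catch top around (385,137) and the ball at (381,159).

Run:
```python
from h import *
import cv2
T=np.load("T2.npy");im=cv2.imread("pics/w2.png");g=cv2.cvtColor(im,6)
print(g[182:224:1,284]);print(g[212,266:302]);print(g[192,266:302])
print("catch col",g[112:166:1,390]);print("catch row",g[132,360:410],g[150,360:410])
a=im[100:230,240:420];cv2.imwrite("pics/w2c.png",cv2.resize(a,None,fx=4.4,fy=4.4,interpolation=2))
```

```text
[157 150 131  97  64  51  49  50  50  49  50  50  50  50  49  50  51  55
  59  63  64  63  64  64  64  64  64  63  63  64  63  63  62  62  63  62
  60  62  69  76  79  80]
[157 158 157 157 154 143 115  80  61  59  60  61  61  62  62  62  63  62
  63  63  64  64  65  64  65  65  64  64  69  96 129 149 156 156 157 157]
[156 156 156 156 156 151 132  93  60  50  51  49  48  49  49  49  50  51
  50  50  50  50  49  50  49  50  53  71 108 140 154 156 157 157 157 157]
catch col [137 137 137 138 137 134 124 102  80  73  74  75  75  76  76  75  75  75
  75  76  76  75  75  75  76  75  75  75  77  76  76  76  76  77  77  77
  77  77  76  76  75  75  78  86  97 106 109 110 110 107  98  89  96 123]
catch row [153 153 152 147 128  89  60  53  52  51  51  53  56  63  70  74  74  76
  76  76  76  76  76  75  76  75  76  75  75  76  76  76  75  75  75  76
  75  75  75  75  76  78  89 114 138 150 152 152 153 152] [110 109 105  96  81  69  60  55  54  54  56  62  70  74  76  77  77  77
  76  77  77  77  77  77  77  77  78  77  76  77  76  75  75  75  74  75
  75  75  76  77  83  94 104 108 109 109 108 108 109 109]
```

View pics/w2c.png

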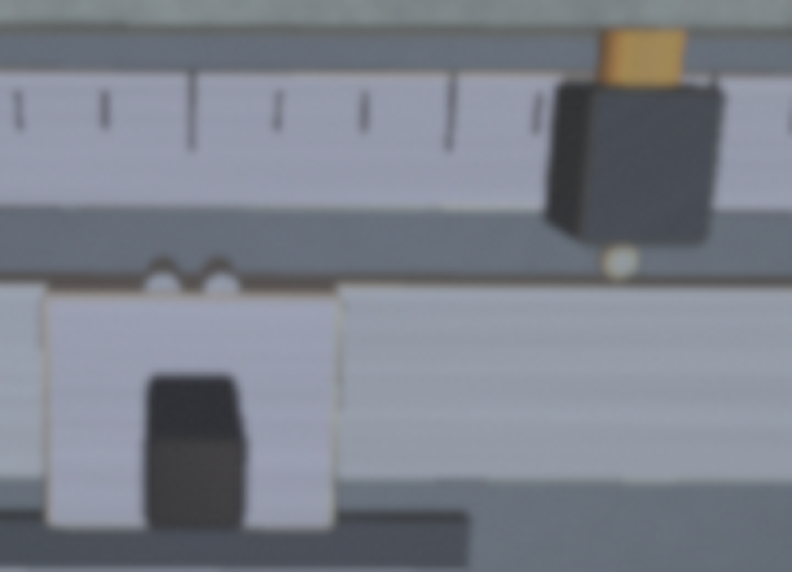

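Run:
```python
from h import *
T=np.load("T2.npy")
def q(u,v,z): return onz("wrist",(240+u/4.4-.4,100+v/4.4-.4),z,T)[:2]
for yaw in(-.144,):
  xd=np.array([np.cos(yaw),np.sin(yaw)]);yd=np.array([-xd[1],xd[0]])
  kn=np.array([q(*p,.1005) for p in[(146,437),(244,436),(243,526),(146,526)]])
  ca=np.array([q(*p,.0585) for p in[(592,88),(723,92),(708,243),(583,240)]])
  for n,P in(("knob",kn),("catch",ca)):
    print(n,P.mean(0),[((P[i]-P[i-1])@xd,(P[i]-P[i-1])@yd) for i in range(4)])
  d=ca.mean(0)-kn.mean(0);print("catch-knob",d@xd,d@yd)
  b=q(621,261,.0425);n=(q(163,283,.0425)+q(219,283,.0425))/2
  print("ball-notch y",(b-n)@yd,"ball-knob",(b-kn.mean(0))@yd)
  s=(q(46,294,.0555)+q(338,292,.0555)+q(333,524,.0555)+q(48,526,.0555))/4;print("slide top",s,(ca.mean(0)-s)@yd)
  e=[q(46,294,.0555),q(338,292,.0555)];d=e[1]-e[0];print(np.arctan2(-d[0],d[1]),np.linalg.norm(d))
  l=[q(0,210,.0),q(545,208,.0)];d=l[1]-l[0];print("ledge yaw",np.arctan2(-d[0],d[1]))
  print("TCP vs",xd,yd)
```

```text
knob [0.49670968 0.11023974] [(np.float64(-0.01615746818773213), np.float64(-2.9841064538318155e-05)), (np.float64(-0.00027786177519695753), np.float64(0.01674527963093548)), (np.float64(0.01633438593957975), np.float64(0.00018671336893075135)), (np.float64(0.0001009440233493356), np.float64(-0.016902151935327913))]
catch [0.46004188 0.20335001] [(np.float64(-0.02837440588743541), np.float64(-0.0009337787913375041)), (np.float64(0.0005791761764261076), np.float64(0.0245580648012647)), (np.float64(0.02822983005953008), np.float64(0.0005264261875827482)), (np.float64(-0.00043460034852077506), np.float64(-0.024150712197509947))]
catch-knob -0.049649877562315516 0.08688464384545042
ball-notch y 0.08788348569413526 ball-knob 0.08791820980387388
slide top [0.49660152 0.11038497] 0.08675643267173894
-0.13113262676575063 0.05749069117462012
ledge yaw -0.13441825325213522
TCP vs [ 0.9896499  -0.14350285] [0.14350285 0.9896499 ]
```

Travel is about 87 mm. The catch sits 49.7 mm in front of the knob line, against 50 mm given. I'll descend and grip.

jog_arm(deltas="-1 0 0.003 -0.04 0;-1 0 0.003 -0.08 0;-1 0 0.003 -0.11 0;-1 0 0.003 -0.122 0;-1 0 0.003 -0.122 0;-1 0 0.003 -0.122 0;-1 0 0.003 -0.122 0")

```text
t: 7.0
position: [0.4979, 0.1082, 0.0791]
tool_rot: [3.14, 0.004, 3.0]
wrist_force: [-0.1, -0.0, 0.4]
gripper_width: 1.002
grasp_force: 0.0
```

jog_arm(deltas="1 0 0 0 0;1 0 0 0 0;1 0 0 0 0;1 0 0 0 0;1 0 0 0 0;1 0 0 0 0;1 0 0 0 0;1 0 0 0 0;1 0 0 0 0")

```text
t: 7.75
position: [0.4964, 0.1084, 0.0769]
tool_rot: [3.141, 0.0, 3.001]
wrist_force: [-1.1, 0.7, 5.4]
gripper_width: 0.196
grasp_force: 59.1
```

Run:
```python
from h import *
import cv2
s=r.state();np.save("T3.npy",wT(s));im=r.grab_frame("wrist");print(s["position"],s["tool_rot"],s["wrist_force"],s["gripper_width"],s["grasp_force"])
cv2.imwrite("pics/w3.png",im);cv2.imwrite("pics/w3c.png",cv2.resize(im[90:340,150:510],None,fx=2.2,fy=2.2,interpolation=2))
```

```text
[0.4964101  0.1084462  0.07687246] [3.14128222e+00 2.92330231e-04 3.00076851e+00] [-1.06997574  0.74077129  5.35521024] 0.19575412327809077 59.09970045089722
```

View pics/w3c.png

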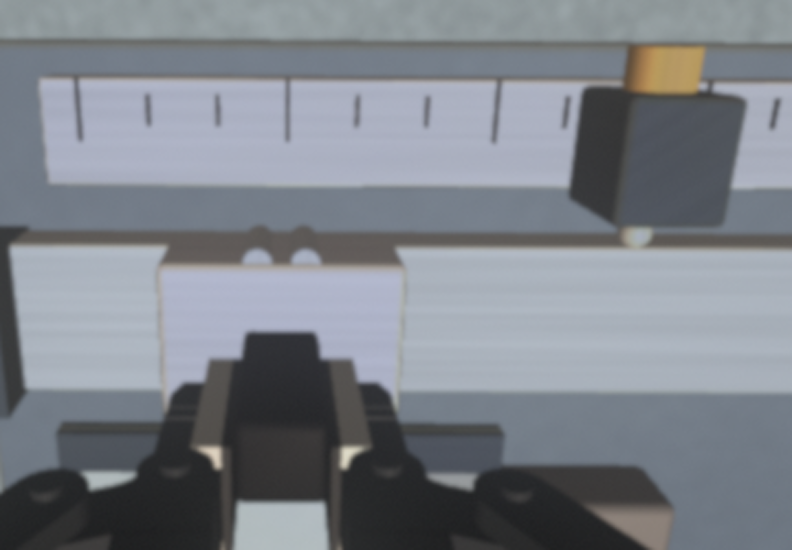

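The knob is held between the pads (pad force 59 N). In the crop the ridges are at (257,258) and (305,258), the ball is at (637,237), and the catch top's corners are about (629,95), (745,98), (725,226) and (621,225).

Run:
```python
from h import *
T=np.load("T3.npy")
def q(u,v,z): return onz("wrist",(150+u/2.2-.3,90+v/2.2-.3),z,T)[:2]
yaw=-.14;xd=np.array([np.cos(yaw),np.sin(yaw)]);yd=np.array([-xd[1],xd[0]])
ca=np.array([q(*p,.0585) for p in[(629,95),(745,98),(725,226),(621,225)]])
print([((ca[i]-ca[i-1])@xd,(ca[i]-ca[i-1])@yd) for i in range(4)])
tcp=r.state()["position"][:2];c=ca.mean(0);b=q(637,237,.0425)
e=(q(161,267,.0555)+q(402,266,.0555))/2
n=q(281,258,.047)
for nm,p in(("catch",c),("ball",b),("slide front mid",e),("notch",n)):print(nm,p,(p-tcp)@xd,(p-tcp)@yd)
print(xd,yd)
d=q(402,266,.0555)-q(161,267,.0555);print(np.linalg.norm(d),np.arctan2(-d[0],d[1]))
d=q(745,185,.0287)-q(45,183,.0287);print(np.arctan2(-d[0],d[1]))
```

```text
[(np.float64(-0.028982727238262007), np.float64(-0.002417754856995327)), (np.float64(0.0005916022570645898), np.float64(0.025116608588869577)), (np.float64(0.028588942640130757), np.float64(0.0010029709305206457)), (np.float64(-0.0001978176589333365), np.float64(-0.023701824662394896))]
catch [0.45976912 0.20316615] -0.049525712609897604 0.08865290534345457
ball [0.48146718 0.20132942] -0.027783646991193022 0.08986196443674728
slide front mid [0.47257865 0.11232019] -0.024164581403523788 0.0004832597922558529
notch [0.47317909 0.11213041] -0.023543533225466245 0.00037912698766223344
[ 0.990216   -0.13954311] [0.13954311 0.990216  ]
0.05682131313647448 -0.13407390732009222
-0.14127767223091298
```

jog_arm(deltas="1 0.0007 0.005 0 0;1 0.0017 0.012 0 0;1 0.0028 0.02 0 0;1 0.0038 0.0275 0 0;1 0.0049 0.035 0 0;1 0.006 0.043 0 0;1 0.007 0.05 0 0;1 0.0081 0.058 0 0;1 0.0091 0.065 0 0;1 0.0099 0.0705 0 0;1 0.0103 0.0733 0 0;1 0.0103 0.0733 0 0;1 0.0103 0.0733 0 0;1 0.0103 0.0733 0 0")

```text
t: 8.97
position: [0.5072, 0.1819, 0.0769]
tool_rot: [3.141, 0.002, 3.001]
wrist_force: [2.5, 0.4, 4.7]
gripper_width: 0.197
grasp_force: 59.3
```

Run:
```python
from h import *
import cv2
s=r.state();np.save("T4.npy",wT(s));im=r.grab_frame("wrist");print(s["position"],s["wrist_force"],s["gripper_width"],s["grasp_force"])
cv2.imwrite("pics/w4c.png",cv2.resize(im[90:290,190:430],None,fx=3,fy=3,interpolation=2))
```

```text
[0.50720285 0.18186907 0.07690311] [2.50487779 0.424472   4.7229813 ] 0.19722405208156396 59.31941628456116
```

View pics/w4c.png

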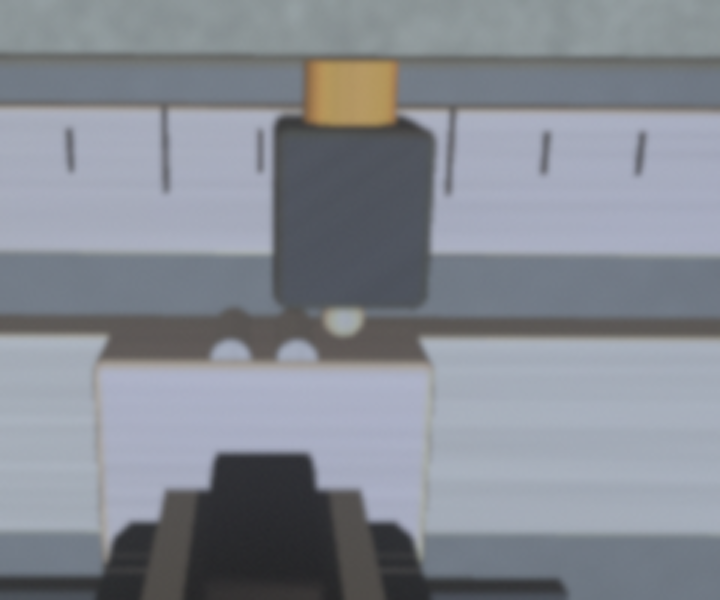

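In the crop the ball at (343,322) stands just short of the right ridge. The ridges are at (231,352) and (297,352), and the slide's front corners are at (97,363) and (431,363).

Run:
```python
from h import *
T=np.load("T4.npy")
def q(u,v,z): return onz("wrist",(190+u/3-.33,90+v/3-.33),z,T)[:2]
yaw=-.14;xd=np.array([np.cos(yaw),np.sin(yaw)]);yd=np.array([-xd[1],xd[0]])
tcp=r.state()["position"][:2]
c=np.mean([q(*p,.0585) for p in[(280,117),(433,135),(428,306),(275,306)]],0)
for nm,p in(("catch",c),("ball",q(343,322,.0425)),("ball+",q(343,318,.0455)),("slide",q(264,363,.0555)),("notch",q(264,354,.0505)),("notch lo",q(264,354,.0425))):print(nm,((p-tcp)@xd).round(4),((p-tcp)@yd).round(4))
```

```text
catch -0.0499 0.0151
ball -0.0278 0.0152
ball+ -0.0295 0.0149
slide -0.0242 0.0006
notch -0.0242 0.0006
notch lo -0.0216 0.0006
```

About 14.5 mm remain. I'll advance in small steps, reading the force each time.

jog_arm(deltas="1 0.0003 0.002 0 0;1 0.0006 0.004 0 0;1 0.0008 0.0055 0 0;1 0.001 0.007 0 0;1 0.001 0.007 0 0")

```text
t: 9.43
position: [0.5079, 0.1862, 0.0769]
tool_rot: [-3.137, 0.001, 3.0]
wrist_force: [0.1, -11.3, 10.0]
gripper_width: 0.197
grasp_force: 60.0
```

jog_arm(deltas="1 0.0001 0.001 0 0;1 0.0003 0.002 0 0;1 0.0003 0.002 0 0;1 0.0003 0.002 0 0")

```text
t: 9.77
position: [0.5083, 0.1891, 0.0769]
tool_rot: [-3.14, 0.001, 3.0]
wrist_force: [0.7, -5.0, 7.0]
gripper_width: 0.195
grasp_force: 59.7
```

jog_arm(deltas="1 0.0001 0.001 0 0;1 0.0003 0.002 0 0;1 0.0003 0.002 0 0;1 0.0003 0.002 0 0")

```text
t: 10.1
position: [0.5088, 0.1923, 0.0769]
tool_rot: [3.141, 0.001, 3.0]
wrist_force: [2.9, -0.6, 5.2]
gripper_width: 0.197
grasp_force: 59.5
```

jog_arm(deltas="1 0.0001 0.001 0 0;1 0.0002 0.0015 0 0;1 0.0002 0.0015 0 0;1 0.0002 0.0015 0 0")

```text
t: 10.43
position: [0.509, 0.194, 0.0769]
tool_rot: [3.141, 0.002, 3.0]
wrist_force: [2.6, -1.6, 4.5]
gripper_width: 0.195
grasp_force: 59.5
```

jog_arm(deltas="1 0.0001 0.001 0 0;1 0.0001 0.001 0 0;1 0.0001 0.001 0 0")

```text
t: 10.68
position: [0.5092, 0.1953, 0.0769]
tool_rot: [3.14, 0.002, 3.001]
wrist_force: [5.6, 0.1, 4.4]
gripper_width: 0.198
grasp_force: 59.4
```

jog_arm(deltas="1 0.0001 0.001 0 0;1 0.0001 0.001 0 0;1 0.0001 0.001 0 0")

```text
t: 10.93
position: [0.5093, 0.1962, 0.0769]
tool_rot: [3.141, 0.002, 3.001]
wrist_force: [5.3, 1.8, 5.8]
gripper_width: 0.195
grasp_force: 59.5
```

jog_arm(deltas="1 0 0 0 0;1 0 0 0 0")

```text
t: 11.1
position: [0.5093, 0.1962, 0.0769]
tool_rot: [3.141, 0.002, 3.001]
wrist_force: [6.0, 1.0, 4.4]
gripper_width: 0.197
grasp_force: 59.5
```

jog_arm(deltas="1 -0.0005 0.0005 0 0;1 -0.0005 0.0005 0 0;1 -0.0005 0.0005 0 0")

```text
t: 11.35
position: [0.5093, 0.1963, 0.0769]
tool_rot: [3.141, 0.003, 3.0]
wrist_force: [8.5, -1.7, 3.4]
gripper_width: 0.205
grasp_force: 59.3
```

Run:
```python
from h import *
import cv2
s=r.state();np.save("T5.npy",wT(s));im=r.grab_frame("wrist");print(s["position"],s["wrist_force"])
cv2.imwrite("pics/w5c.png",cv2.resize(im[90:290,190:390],None,fx=3,fy=3,interpolation=2))
```

```text
[0.50927177 0.19629409 0.0769144 ] [ 8.4590532  -1.65135795  3.44011588]
```

View pics/w5c.png

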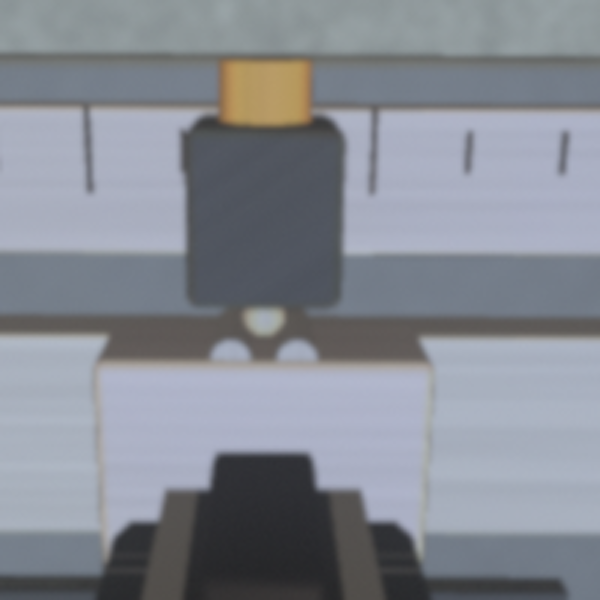

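The ball at (264,321) sits midway between the ridges at (231,352) and (297,352), so the slide is seated. I'll relieve the sideways x load, then check rest.

jog_arm(deltas="1 0.0008 -0.0001 0 0;1 0.0015 -0.0002 0 0;1 0.0015 -0.0002 0 0;1 0.0015 -0.0002 0 0;1 0.0015 -0.0002 0 0;1 0.0015 -0.0002 0 0")

```text
t: 11.9
position: [0.5094, 0.1963, 0.0769]
tool_rot: [-3.141, -0.0, 3.001]
wrist_force: [-0.8, -0.8, 7.7]
gripper_width: 0.197
grasp_force: 60.0
```

Run:
```python
from h import *
import cv2
s=r.state();print(s["t"],s["position"],s["wrist_force"],s["grasp_force"],np.abs(s["qd"]).max())
t=r.grab_frame("top");d=cv2.absdiff(t,cv2.imread("pics/top0.png")).max(2)
c=cv2.findContours(cv2.dilate((d>25).astype(np.uint8),np.ones((5,5))),0,2)[0];print([cv2.boundingRect(q) for q in c])
```

```text
11.9 [0.50941151 0.19629474 0.07688808] [-0.79042291 -0.84132169  7.69443751] 59.97744619846344 0.001248350683533904
[(0, 415, 6, 5), (249, 405, 43, 15), (0, 341, 99, 79), (130, 196, 125, 224)]
```

The slide is at rest in the notch with almost no side load, and only the arm and photometer regions differ from the first top picture. Handing in.

```bash
python3 -c "
from bench import r
print(r.close_job())"
```

```text
the job is handed in; nothing more can be done
None
```

I pressed the sipper pedal to its stop and it came fully back up; the filter slide is now at rest in the ball-catch notch with the knob still gripped, and I handed the job in about 12 s into the run (no verdict was shown).

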